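Tip the leftover shortbread into the lidded dish

ROBOT

A 6-joint arm with a two-finger parallel gripper is mounted at the origin on the work surface. World frame = base frame: x ahead of the robot, y to its left, z up, the work surface at z = 0. Lengths are in m, angles in rad, forces in N, time in s.
With the tool pointing down it reaches from about 0.35 to 0.95 m from the base axis. Payload 17.4 kg.
Tool frame: the origin (TCP) lies on the centre line of the jaws, within the pads' length; the fingertips stand 14 mm ahead of it and the grasp point (between the pads) lies 5 mm behind it (nose_length is the distance from the TCP to the fingertips, in m); z points along the fingers, y is the line along which they close (so a half turn about z gives the same grasp; the last joint's range is limited). The gripper opens to 93 mm and grips with 3 to 60 N. Pads are 15 mm wide; open, the fingers measure 128 mm over their backs; the gripper's body (75 mm by 188 mm) begins 65 mm behind the grasp point.
Start: joints at [-1.377, 0.116, 1.442, -0, 1.584, -0.038], TCP at [0.155, -0.657, 0.233] pointing down, gripper open.
Joint ranges: [-2.83, 2.83], [-0.83, 2.19], [0.07, 2.5], [-1.14, 4.28], [0.01, 3], [-2.97, 2.97]. Speed limits (rad/s): [1.89, 1.89, 2.22, 3.14, 3.14, 3.14].

INTERFACE

Orientations are given as a 3x3 rotation matrix whose columns are the frame's x, y, z axes.
In Python, from station import sense, get_image, close_job, nose_length gives the robot as it stands.
- The arm moves only by the tool step_arm, never from a script. Its argument "motion" is a list of rows, each an object of numbers: "fingers": the closure, from -1 (fully open) to 1 (shut); "x", "y", "z": the shift along the tool's x, y, z as a fraction of full scale; "wx", "wy", "wz": the turn, a rotation vector about the tool's x, y, z as a fraction of full scale. A call has 1 to 10 rows; each row is the pose to reach, as a shift and turn from the pose commanded when the call began, along the tool's axes at that moment; what a row does not reach only later rows make up. Full scale, the value 1, is 300 mm for a shift and pi/4 rad for a turn. A row lasts 1/10 s, in which the tool goes at most 50 mm and 8.59 degrees, less where a joint would pass 70% of its speed; a pose out of reach is approached as far as the arm can. A call with a number of a shift or a turn outside -1 to 1 is refused whole. A call with a gripper value outside its range is refused whole. The fingers move at their own pace and stop on an object; "squeeze" is the grip in N (left out, the last holds). Time passes only in rows, so rows that repeat a pose let the fingers close. It gives the time, the measured TCP pose, the force, the opening and the grip force at its end, in the units of the state.
- sense(): the state, without advancing time (a new reading comes with each control period).
- get_image(name): name is "side" or "top"; returns a dict with "image" (480x640x3 uint8, blue, green, red), "depth" (480x640 float32, m along the optical axis (not along the pixel's ray), 0 where there is no reading), "fx", "fy", "cx", "cy" (pixels), "cam_to_world" (4x4, takes a point from camera to world coordinates). Camera axes: x right, y down, z forward; pixel columns grow to the right and rows downward; lengths in m; the calibration is good to about 2 mm. A picture is of the moment at which its call begins.
- close_job(): hands the job in; it is judged then, once.
The state is a dict: "time": time; "joint_pos": joint angles; "qvel": joint speeds; "joint_efforts": joint torques, N m; "tcp_pos": TCP position; "tool_rot": TCP orientation; "ft_force": force on the tool from outside, world axes, zero at the start; "ft_torque": the same for the moment, N m; "gripper_width": opening from 0.0 (shut) to 1.0 (fully open); "grasp_force": force on a finger pad.
Only numpy, scipy, OpenCV 4.12 (cv2) and the standard library are available. Lean on these libraries where they do the work, as an engineer would, in place of code of your own. Each camera call takes 0.05 s, during which the arm holds its last target. There are 200 camera calls.

TASK

Put the leftover shortbread away: take the wooden tray by its handle and tip it close above the open cream dish so that all five pieces slide off into it, without dropping them from high up and without the fingers touching the food. Then set the empty tray down flat on the sideboard and put the lid properly on the dish, setting it down rather than dropping it. Leave the dish, the glasses and the other crockery standing where they are.

Things in the scene. Friction and masses are not known exactly. Their poses are not given: they have to be found in the camera images.
- tray: loose dark-wood tray, 0.2 to 0.34 kg, handle towards the robot. Dished part: floor 8 mm thick, 180 (x) x 120 mm (y), on the sideboard; walls to 24 mm above the underside, 7 mm thick on the long sides, 10 mm at the handle end (x -90); the far end (x +90) is open, pieces slide off there at tilts above 25 to 34 degrees. Origin: centre of the dished part's underside; x from handle to open end, z up
- tray_grip (a point): grip point on the handle, at x -125, y 0, z +31 mm in the tray's frame, axes as the tray's. The handle is a straight bar along the tray's x from x -90 to -215 mm, 24 mm wide (y), 22 mm tall (20 to 42 mm above the sideboard), free underneath; its root is 40 mm wide as far as x -97
- tray_lip (a point): middle of the upper edge of the tray's open end, at x +90, y 0, z +8 mm in the tray's frame
- biscuit1: one of five equal, loose pieces of shortbread on the tray: a block 40 x 24 x 15 mm (x, y, z), 16 g; origin at the centre of its underside
- biscuit2: one of five equal, loose pieces of shortbread on the tray: a block 40 x 24 x 15 mm (x, y, z), 16 g; origin at the centre of its underside
- biscuit3: one of five equal, loose pieces of shortbread on the tray: a block 40 x 24 x 15 mm (x, y, z), 16 g; origin at the centre of its underside
- biscuit4: one of five equal, loose pieces of shortbread on the tray: a block 40 x 24 x 15 mm (x, y, z), 16 g; origin at the centre of its underside
- biscuit5: one of five equal, loose pieces of shortbread on the tray: a block 40 x 24 x 15 mm (x, y, z), 16 g; origin at the centre of its underside
- dish: loose round cream ceramic dish, fluted outside, 1.1 kg, open on top: 105 mm high, 191 mm across the rim, 179 mm across the mouth, inner floor 8 mm up. Origin: centre of its underside, z up. It stands to the left or the right of the tray, with the lid on the other side
- dish_rim (a point): centre of the dish's mouth at rim height, 105 mm above its underside
- lid: loose round cream ceramic lid, about 0.38 kg, lying right way up: a plug 162 mm across and 10 mm deep, above it a flange 194 mm across that rests on the dish's rim, and a knob in the middle. Origin: centre of the plug's underside, z up. Properly on, its origin is 95 mm above the dish's; the plug has about 8 mm of play in the mouth
- lid_knob (a point): middle of the lid's round knob, on the lid's axis 52 mm above its origin; the knob is 32 mm across and straight-sided from 41 to 63 mm above the lid's origin, top at 67 mm; the lid's top around it is 24 mm above the lid's origin
- goblet: bystander, loose: amber stemmed wine glass, 190 mm tall, 82 mm across; origin at the centre of its underside
- coupe: bystander, loose: violet stemmed coupe glass, 140 mm tall, 102 mm across; origin at the centre of its underside
- tumbler: bystander, loose: rose glass tumbler, 92 mm tall, 72 mm across; origin at the centre of its underside
- bowl_stack: bystander, loose: three nested green bowls (one body), 94 mm tall, 124 mm across; origin at the centre of its underside
- ramekin: bystander, loose: small white ramekin, 42 mm tall, 72 mm across; origin at the centre of its underside
- sugar_pot: bystander, loose: teal sugar pot, 88 mm tall, 92 mm across; origin at the centre of its underside
Things that resemble listed ones, but are neither listed nor needed, are in the scene too. What is shaped like the lid but turquoise is not meant.

How it is judged:
On the way, in this order (a step that is already met when the one before it is completed fails the run):
1. all five pieces of shortbread lie in the dish (horizontal distance between each of biscuit1, biscuit2, biscuit3, biscuit4, biscuit5 and dish below 0.09 m and z of each of biscuit1, biscuit2, biscuit3, biscuit4, biscuit5 in the frame of dish below 0.095 m), for 0.2 s.
2. the empty tray lies flat on the sideboard, let go (angle between tray's own z axis and vertical below 0.1 rad and height (world z) of tray below 0.012 m and linear speed of tray below 0.03 m/s and contact force between the fingers and tray below 0.1 N), for 0.2 s.
At the end, for the whole second after the job is handed in: all five pieces lie still in the dish; the tray lies flat (0.1 rad) and still on the sideboard; the dish stands upright, the lid fully on it with its flange on the rim (lid origin 90 to 99 mm above the dish's, within 14 mm of its axis, parallel within 0.05 rad) (all of step 1 and linear speed of each of biscuit1, biscuit2, biscuit3, biscuit4, biscuit5, tray, lid below 0.03 m/s and angle between tray's own z axis and vertical below 0.1 rad and height (world z) of tray below 0.012 m and horizontal distance between lid and dish below 0.014 m and z of lid in the frame of dish between 0.09 and 0.099 m and angle between the z axis of lid and the z axis of dish, either way round below 0.05 rad and angle between dish's own z axis and vertical below 0.05 rad); the robot touches nothing.
It fails at once if the fingers touch a piece of shortbread (contact force between the fingers and biscuit1 above 0.3 N or contact force between the fingers and biscuit2 above 0.3 N or contact force between the fingers and biscuit3 above 0.3 N or contact force between the fingers and biscuit4 above 0.3 N or contact force between the fingers and biscuit5 above 0.3 N).
It fails at once if a piece of shortbread falls from high up (it reaches 2.3 m/s, as after a fall of 27 cm) (linear speed of any of biscuit1, biscuit2, biscuit3, biscuit4, biscuit5 above 2.3 m/s).
It fails at once if the lid is dropped (it moves faster than 0.7 m/s, as after a fall of 25 mm, while out of the fingers) (linear speed of lid above 0.7 m/s and contact force between the fingers and lid below 0.1 N).
It fails at once if the dish is shifted by more than 40 mm (distance of dish from where it was at the start of the episode above 0.04 m).
It fails at once if a glass or other crockery is shifted or knocked over (its base moves more than 30 mm or it leans by more than 0.3 rad) (distance of any of goblet, coupe, tumbler, bowl_stack, ramekin, sugar_pot from where it was at the start of the episode above 0.03 m or angle between any of goblet, coupe, tumbler, bowl_stack, ramekin, sugar_pot's own z axis and vertical above 0.3 rad).
It also fails if it takes over 72 s, if anything falls off the work surface, if the arm or the gripper's body presses on something with over 40 N, if the wrist force passes 120 N, or if a joint passes its speed limit or range.

## Working session

There is one attempt and no reset: what is moved stays moved. The work goes in short steps, Python scripts to look and compute and a tool call to move; the robot and the scene stay as the last step left them, time stands still between calls to the robot, and variables do not carry over. Pictures are saved under pics/ and viewed, at most 10 in all, crops included, and the job is handed in when it is done.

Besides the shell and the picture viewer there is one more tool, called after ">>>" by a JSON object that holds its "method" and its "body", one argument or row to a line. step_arm: Moves the arm, as the interface text tells. Shift numbers are shares of 300 mm and turn numbers shares of pi/4 rad, none past 1 either way. Its arguments: {"type":"object","properties":{"motion":{"type":"array"},"squeeze":{"type":"number"}},"required":["motion"]}

```bash
ls; mkdir -p pics; python3 - <<'E'
from station import *
import cv2,numpy as np
s=sense();print(s)
for n in("top","side"):
    d=get_image(n);cv2.imwrite(f"pics/{n}0.png",d["image"]);np.savez(f"{n}0.npz",**d)
    print(n,d["fx"],d["fy"],d["cx"],d["cy"],np.round(d["cam_to_world"],4).tolist())
E
```

```text
pics
{'time': 0.0, 'joint_pos': array([-1.37680019e+00,  1.16498174e-01,  1.44224370e+00,  9.75825395e-06,
        1.58397990e+00, -3.78078366e-02]), 'qvel': array([ 3.08587346e-04, -4.34381349e-05, -5.87427229e-04, -1.72499769e-05,
       -4.81484117e-04,  5.60918463e-05]), 'joint_efforts': array([ 2.08485005e-05, -7.21267819e+01, -6.22612166e+01,  7.80829880e-02,
        2.37786962e-02, -1.09262023e-04]), 'tcp_pos': array([ 0.15502548, -0.65677768,  0.23191033]), 'tool_rot': array([[ 9.73253522e-01,  2.29733625e-01, -2.08099362e-04],
       [ 2.29733713e-01, -9.73252891e-01,  1.10982154e-03],
       [ 5.24300206e-05, -1.12794517e-03, -9.99999362e-01]]), 'ft_force': array([-0.21892603,  1.26054935, -0.60030141]), 'ft_torque': array([ 0.03554865, -0.04551621, -0.05606773]), 'grasp_force': 0.0, 'gripper_width': 0.9996079991104556}
top 462.6191275771296 462.6191275771296 319.3678803912302 242.68306924556572 [[-0.0295, -0.994, 0.1049, 0.45], [-0.9996, 0.0291, -0.0054, 0.0868], [0.0023, -0.105, -0.9945, 1.0572], [0.0, 0.0, 0.0, 1.0]]
side 535.6316420760559 535.6316420760559 324.5232566292063 240.91349626158137 [[-0.6968, -0.5095, 0.5049, -0.1026], [-0.7171, 0.4805, -0.5049, 0.7572], [0.0147, -0.7138, -0.7002, 1.0358], [0.0, 0.0, 0.0, 1.0]]
```

View pics/top0.png

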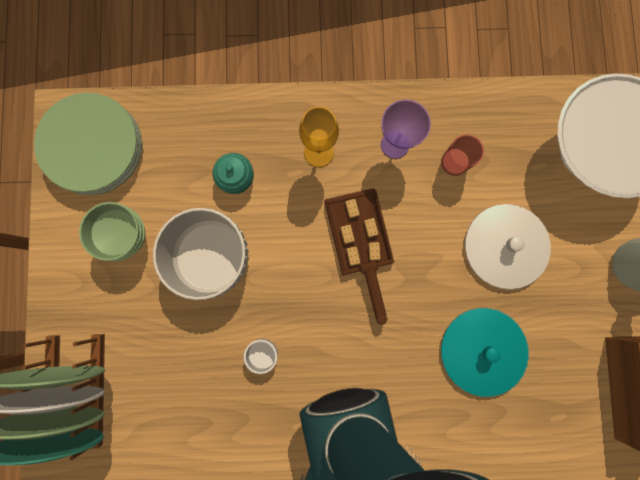

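View pics/side0.png

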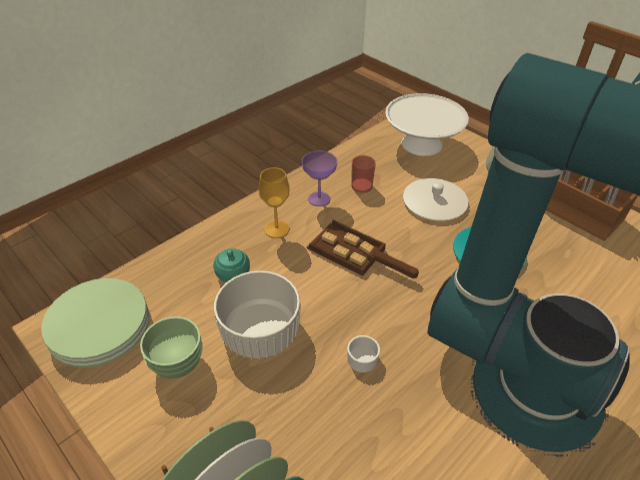

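The top view shows the dish at (200,253), to the left of the tray (floor about (358,232), handle end about (382,320)). There are three lid candidates: cream (508,247) with its knob at (516,244), turquoise (485,352), and a cream cake stand (615,135). The cream one at (508,247) fits: it lies flat with a knob, on the opposite side of the tray from the dish. The ramekin is at (261,357), sugar pot (233,173), goblet (319,130) and coupe (405,125).

```bash
cat > h.py <<'E'
import numpy as np,cv2
def cloud(d):
    z=d["depth"];v,u=np.mgrid[:480,:640]
    p=np.stack([(u-d["cx"])/d["fx"]*z,(v-d["cy"])/d["fy"]*z,z],-1)
    T=d["cam_to_world"];w=p@T[:3,:3].T+T[:3,3];w[z<=0]=np.nan;return w
def proj(d,P):
    T=d["cam_to_world"];c=(np.asarray(P)-T[:3,3])@T[:3,:3]
    return np.array([d["fx"]*c[0]/c[2]+d["cx"],d["fy"]*c[1]/c[2]+d["cy"]])
def circ(p):
    A=np.c_[2*p,np.ones(len(p))];s=np.linalg.lstsq(A,(p**2).sum(1),rcond=None)[0]
    return s[0],s[1],np.sqrt(s[2]+s[0]**2+s[1]**2)
E
python3 - <<'E'
from h import *
D={n:dict(np.load(n+"0.npz")) for n in("top","side")}
W={n:cloud(D[n]) for n in D}
t=W["top"]
for n,(u,v) in dict(dish=(200,253),knob=(516,244),lidflange=(490,250),handle=(375,295),grip_end=(382,318),trayfloor=(362,250),table=(300,260)).items(): print(n,np.round(t[v,u],4))
# approximate centers
ap=dict(dish=(200,253,.16,.105),lid=(508,247,.13,.02),bowl=(112,232,.1,.09),sugar=(233,173,.07,.08),ramekin=(261,357,.06,.04),goblet=(319,130,.08,.19),coupe=(405,125,.08,.14),tumbler=(463,155,.06,.09),decoy=(485,352,.13,.02))
for n,(u,v,r,h) in ap.items():
    d=D["top"];T=d["cam_to_world"];ray=T[:3,:3]@[(u-d["cx"])/d["fx"],(v-d["cy"])/d["fy"],1]
    c=(T[:3,3]+ray*(h-T[2,3])/ray[2])[:2]
    for k in W:
        q=W[k].reshape(-1,3);q=q[np.hypot(*(q[:,:2]-c).T)<r];q=q[q[:,2]>.006]
        if len(q)<20: print(n,k,"few");continue
        zt=np.percentile(q[:,2],99.5);b=q[q[:,2]>zt-.006]
        print(n,k,"n",len(q),"ztop %.3f"%zt,"c",np.round(c,3),"bbox",np.round(np.r_[q.min(0)[:2],q.max(0)[:2]],3),"topbbox",np.round(np.r_[b.min(0)[:2],b.max(0)[:2]],3),"circ",np.round(circ(b[:,:2]),4))
# lid flange
c=t[244,516,:2]
for k in W:
    q=W[k].reshape(-1,3);r=np.hypot(*(q[:,:2]-c).T)
    b=q[(r<.13)&(q[:,2]>.008)&(q[:,2]<.05)];print("lid",k,len(b),np.round(np.r_[b.min(0),b.max(0)],4),(b.min(0)+b.max(0))[:2]/2)
    b=q[(r<.03)&(q[:,2]>.045)];print("knob",k,len(b),np.round(np.r_[b.min(0),b.max(0)],4),b.mean(0))
# tray by colour (dark)
for k in W:
    im=D[k]["image"].astype(int);q=W[k]
    m=(im.max(2)<110)&(q[...,2]>.003)&(q[...,2]<.06)&(np.hypot(q[...,0]-t[235,360,0],q[...,1]-t[235,360,1])<.27)&(im[...,2]>im[...,0])
    m=cv2.morphologyEx(m.astype(np.uint8),cv2.MORPH_OPEN,np.ones((3,3)))
    n,l,s,_=cv2.connectedComponentsWithStats(m);i=1+s[1:,4].argmax();p=q[l==i]
    hb=p[(p[:,2]>.034)&(p[:,2]<.05)];print("tray",k,s[i],"hb",len(hb),"rectxy",cv2.minAreaRect(p[:,:2].astype(np.float32)))
    rr=cv2.minAreaRect(hb[:,:2].astype(np.float32));print(" handle top rect",rr,np.median(hb[:,2]))
    print(np.round(cv2.boxPoints(rr),4).tolist())
E
python3 - <<'E'
import cv2
a=cv2.imread('pics/top0.png')
c=cv2.resize(a[180:380,300:560],None,fx=3,fy=3,interpolation=cv2.INTER_CUBIC);cv2.imwrite('pics/crop1.png',c)
E
```

```text
dish [0.5449 0.3526 0.0103]
knob [ 0.5391 -0.3412  0.0684]
lidflange [ 0.5312 -0.3007  0.0249]
handle [ 0.4389 -0.0367  0.0409]
grip_end [ 0.3889 -0.0495  0.0432]
trayfloor [ 0.5413 -0.0156  0.006 ]
table [0.5229 0.1265 0.0013]
dish top n 7018 ztop 0.108 c [0.536 0.329] bbox [0.378 0.189 0.695 0.488] topbbox [0.442 0.236 0.631 0.426] circ [0.5369 0.3308 0.092 ]
dish side n 6191 ztop 0.107 c [0.536 0.329] bbox [0.377 0.193 0.695 0.488] topbbox [0.439 0.234 0.632 0.424] circ [0.5342 0.3296 0.092 ]
lid top n 5708 ztop 0.069 c [ 0.537 -0.344] bbox [ 0.445 -0.46   0.651 -0.234] topbbox [ 0.526 -0.361  0.555 -0.33 ] circ [ 0.5404 -0.3445  0.011 ]
lid side n 2176 ztop 0.068 c [ 0.537 -0.344] bbox [ 0.418 -0.445  0.659 -0.222] topbbox [ 0.523 -0.361  0.551 -0.332] circ [ 0.5379 -0.3459  0.0107]
bowl top n 3089 ztop 0.098 c [0.587 0.517] bbox [0.496 0.42  0.653 0.585] topbbox [0.53  0.42  0.652 0.585] circ [0.5891 0.5182 0.061 ]
bowl side n 3011 ztop 0.096 c [0.587 0.517] bbox [0.504 0.421 0.651 0.582] topbbox [0.526 0.422 0.651 0.582] circ [0.5878 0.5202 0.0594]
sugar top n 1332 ztop 0.089 c
[... 2351 characters left out ...]
201360702514648) 0.041694045967767046
[[0.37389999628067017, -0.021800000220537186], [0.37880000472068787, -0.06069999933242798], [0.5156000256538391, -0.04340000078082085], [0.510699987411499, -0.0044999998062849045]]
tray side [ 309  220  109   58 1967] hb 396 rectxy ((0.5235577821731567, -0.021819397807121277), (0.306037962436676, 0.12442178279161453), 11.463401794433594)
 handle top rect ((0.4427349865436554, -0.04151669889688492), (0.1382559984922409, 0.03729158267378807), 15.89959716796875) 0.04006688245415141
[[0.3711000084877014, -0.042500000447034836], [0.3813999891281128, -0.07840000092983246], [0.5142999887466431, -0.04050000011920929], [0.5041000247001648, -0.004600000102072954]]
```

View pics/crop1.png

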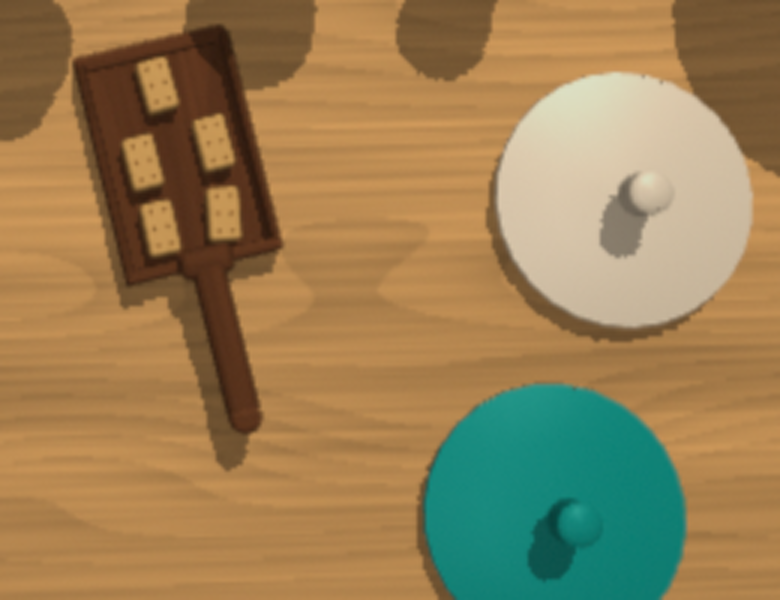

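The crop shows the dark tray with its five pieces and its handle end at crop (245,418). The cream lid's knob is at crop (650,193), full image (516,244). The lower lid is clearly turquoise, so it isn't meant. Heights agree with the text in both views: rim .105, knob top .068, handle top .041.

```bash
cat >> h.py <<'E'
from scipy.spatial.transform import Rotation as R
def pose(yaw,pitch=0):  # tool down, x along yaw; pitch>0 tips tool x downward
    return R.from_euler('z',yaw)*R.from_euler('y',pitch)*R.from_matrix(np.diag([1.,-1,-1]))
def go(p,rot,s,cur=None):
    P,Q=cur or (s["tcp_pos"],R.from_matrix(s["tool_rot"]))
    sh=Q.inv().apply(np.asarray(p)-P)/.3; w=(Q.inv()*rot).as_rotvec()/(np.pi/4)
    print("shift",np.round(sh,3),"turn",np.round(w,3))
E
python3 - <<'E'
from h import *; from station import sense
for k in("top","side"):
    d=dict(np.load(k+"0.npz"));im=d["image"].astype(int);q=cloud(d)
    m=(im.max(2)<115)&(q[...,2]>.03)&(q[...,2]<.05)&(q[...,0]>.37)&(q[...,0]<.485)&(abs(q[...,1]+.04)<.05)
    p=q[m];f=cv2.fitLine(p[:,:2].astype(np.float32),cv2.DIST_HUBER,0,.01,.01).ravel()
    a=np.arctan2(f[1],f[0]);a=a if abs(a)<1.5 else a-np.pi*np.sign(a)
    print(k,len(p),"yaw deg",np.degrees(a),"y at x=.4635:",f[3]+(.4635-f[2])*np.tan(a),"xmin",np.percentile(p[:,0],1),np.median(p[:,2]))
s=sense();go([.468,-.033,.15],pose(.203),s)
E
```

```text
top 544 yaw deg 11.882988 y at x=.4635: -0.03231905 xmin 0.37909516647174984 0.041978586882516544
side 358 yaw deg 13.03045 y at x=.4635: -0.028595608 xmin 0.3744312295338173 0.03980713123166796
shift [ 1.493 -1.784  0.275] turn [-0.001 -0.     0.037]
```

>>> {"method": "step_arm", "body": {
  "motion": [
    {"x": 0.5, "y": -0.6, "fingers": -1},
    {"x": 0.5, "y": -0.6},
    {"x": 0.5, "y": -0.6},
    {"x": 0.5, "y": -0.6},
    {"x": 0.5, "y": -0.6},
    {"x": 0.5, "y": -0.6}
  ]
}}

```text
$.motion[0]: bad value
```

>>> {"method": "step_arm", "body": {
  "motion": [
    {"x": 0.5, "y": -0.6, "wz": 0.025},
    {"x": 0.5, "y": -0.6, "wz": 0.025},
    {"x": 0.5, "y": -0.6, "wz": 0.025},
    {"x": 0.5, "y": -0.6, "wz": 0.025},
    {"x": 0.5, "y": -0.6, "wz": 0.025},
    {"x": 0.5, "y": -0.6, "wz": 0.025}
  ]
}}

```text
$.motion[0]: bad value
```

>>> {"method": "step_arm", "body": {
  "motion": [
    {"x": 0.5, "y": -0.6},
    {"x": 0.5, "y": -0.6},
    {"x": 0.5, "y": -0.6},
    {"x": 0.5, "y": -0.6},
    {"x": 0.5, "y": -0.6},
    {"x": 0.5, "y": -0.6},
    {"x": 0.5, "y": -0.6, "z": 0.2},
    {"x": 0.5, "y": -0.6, "z": 0.2}
  ]
}}

```text
$.motion[0]: bad value
```

```bash
python3 - <<'E'
from h import *; from station import *
s=sense();print(s["time"],s["tcp_pos"],s["tool_rot"],s["joint_pos"]);go([.466,-.031,.026],pose(.212),s)
E
```

```text
0.1 [ 0.15501267 -0.65679535  0.2319953 ] [[ 9.73258866e-01  2.29710992e-01 -1.98874011e-04]
 [ 2.29711076e-01 -9.73258382e-01  9.71410600e-04]
 [ 2.95878936e-05 -9.91117542e-04 -9.99999508e-01]] [-1.37681634e+00  1.16421863e-01  1.44218975e+00 -7.89007880e-06
  1.58397257e+00 -3.78009370e-02]
shift [ 1.488 -1.791  0.688] turn [-0.001 -0.     0.025]
```

Every row probably needs all seven keys, so I'll try that.

>>> {"method": "step_arm", "body": {
  "motion": [
    {"x": 0.5, "y": -0.6, "z": 0, "wx": 0, "wy": 0, "wz": 0.025, "fingers": -1},
    {"x": 0.5, "y": -0.6, "z": 0, "wx": 0, "wy": 0, "wz": 0.025, "fingers": -1},
    {"x": 0.5, "y": -0.6, "z": 0, "wx": 0, "wy": 0, "wz": 0.025, "fingers": -1},
    {"x": 0.5, "y": -0.6, "z": 0, "wx": 0, "wy": 0, "wz": 0.025, "fingers": -1},
    {"x": 0.5, "y": -0.6, "z": 0, "wx": 0, "wy": 0, "wz": 0.025, "fingers": -1}
  ]
}}

```text
time: 0.6
tcp_pos: [0.2605, -0.4448, 0.2325]
tool_rot: [[0.977, 0.211, 0.0], [0.211, -0.977, 0.0], [0.0, -0.0, -1.0]]
ft_force: [-0.4, 0.4, -0.7]
gripper_width: 0.999
grasp_force: 0.0
```

>>> {"method": "step_arm", "body": {
  "motion": [
    {"x": 0.5, "y": -0.6, "z": 0, "wx": 0, "wy": 0, "wz": 0, "fingers": -1},
    {"x": 0.5, "y": -0.6, "z": 0, "wx": 0, "wy": 0, "wz": 0, "fingers": -1},
    {"x": 0.5, "y": -0.6, "z": 0, "wx": 0, "wy": 0, "wz": 0, "fingers": -1},
    {"x": 0.5, "y": -0.6, "z": 0, "wx": 0, "wy": 0, "wz": 0, "fingers": -1},
    {"x": 0.5, "y": -0.6, "z": 0, "wx": 0, "wy": 0, "wz": 0, "fingers": -1}
  ]
}}

```text
time: 1.1
tcp_pos: [0.369, -0.2373, 0.2327]
tool_rot: [[0.977, 0.212, 0.0], [0.212, -0.977, 0.0], [0.0, 0.0, -1.0]]
ft_force: [-0.3, 0.2, -0.3]
gripper_width: 0.996
grasp_force: 0.0
```

>>> {"method": "step_arm", "body": {
  "motion": [
    {"x": 0.5, "y": -0.6, "z": 0, "wx": 0, "wy": 0, "wz": 0, "fingers": -1},
    {"x": 0.5, "y": -0.6, "z": 0, "wx": 0, "wy": 0, "wz": 0, "fingers": -1},
    {"x": 0.5, "y": -0.6, "z": 0, "wx": 0, "wy": 0, "wz": 0, "fingers": -1},
    {"x": 0.5, "y": -0.6, "z": 0, "wx": 0, "wy": 0, "wz": 0, "fingers": -1},
    {"x": 0.5, "y": -0.6, "z": 0, "wx": 0, "wy": 0, "wz": 0, "fingers": -1},
    {"x": 0.5, "y": -0.6, "z": 0.2, "wx": 0, "wy": 0, "wz": 0, "fingers": -1},
    {"x": 0.5, "y": -0.6, "z": 0.2, "wx": 0, "wy": 0, "wz": 0, "fingers": -1},
    {"x": 0.5, "y": -0.6, "z": 0.2, "wx": 0, "wy": 0, "wz": 0, "fingers": -1}
  ]
}}

```text
time: 1.9
tcp_pos: [0.4762, -0.0323, 0.1712]
tool_rot: [[0.978, 0.21, -0.004], [0.21, -0.978, 0.0], [-0.003, -0.001, -1.0]]
ft_force: [-0.2, 0.5, 0.1]
gripper_width: 1.002
grasp_force: 0.0
```

```bash
python3 - <<'E'
from h import *; from station import *
d=get_image("top");cv2.imwrite("pics/top1.png",cv2.resize(d["image"][150:350,260:520],None,fx=3,fy=3))
s=sense();print(s["time"],s["tcp_pos"],s["tool_rot"],s["joint_pos"]);go([.466,-.031,.026],pose(.212),s)
E
```

```text
1.95 [ 0.47686189 -0.03269015  0.17311645] [[ 9.77733317e-01  2.09849121e-01 -9.52511054e-04]
 [ 2.09849238e-01 -9.77733755e-01  2.33812527e-05]
 [-9.26395675e-04 -2.22744349e-04 -9.99999546e-01]] [-1.21764431e-01 -3.03572291e-01  1.92844259e+00 -9.26181104e-05
  1.51767066e+00  1.23761611e+00]
shift [-0.034 -0.013  0.49 ] turn [-0.     0.001 -0.001]
```

View pics/top1.png

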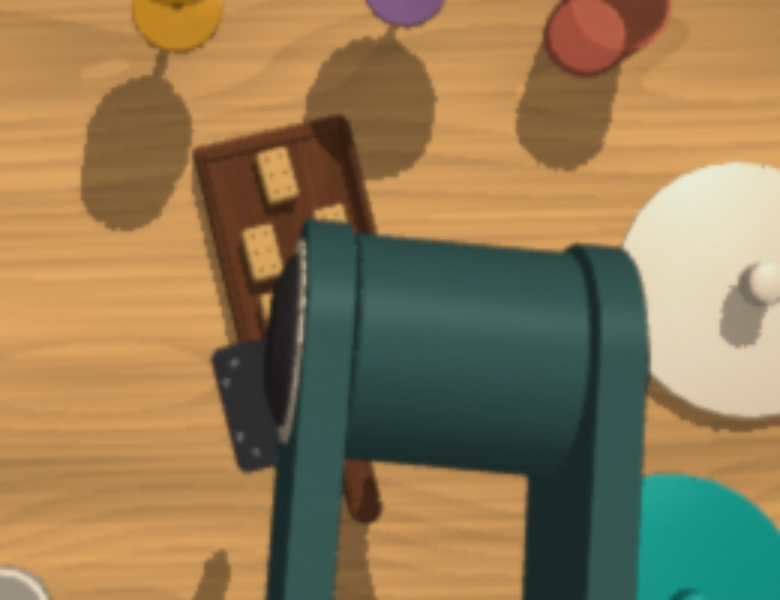

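The gripper is over the handle with its body across it. I'll descend and grip.

>>> {"method": "step_arm", "body": {
  "motion": [
    {"x": -0.035, "y": -0.013, "z": 0.15, "wx": 0, "wy": 0, "wz": 0, "fingers": -1},
    {"x": -0.035, "y": -0.013, "z": 0.3, "wx": 0, "wy": 0, "wz": 0, "fingers": -1},
    {"x": -0.035, "y": -0.013, "z": 0.4, "wx": 0, "wy": 0, "wz": 0, "fingers": -1},
    {"x": -0.035, "y": -0.013, "z": 0.45, "wx": 0, "wy": 0, "wz": 0, "fingers": -1},
    {"x": -0.035, "y": -0.013, "z": 0.48, "wx": 0, "wy": 0, "wz": 0, "fingers": -1},
    {"x": -0.035, "y": -0.013, "z": 0.48, "wx": 0, "wy": 0, "wz": 0, "fingers": -1}
  ]
}}

```text
time: 2.55
tcp_pos: [0.4666, -0.031, 0.0294]
tool_rot: [[0.978, 0.21, 0.001], [0.21, -0.978, -0.0], [0.001, 0.0, -1.0]]
ft_force: [0.6, -0.1, 0.5]
gripper_width: 1.0
grasp_force: 0.0
```

>>> {"method": "step_arm", "body": {
  "motion": [
    {"x": 0, "y": 0, "z": 0.01, "wx": 0, "wy": 0, "wz": 0, "fingers": 0},
    {"x": 0, "y": 0, "z": 0.01, "wx": 0, "wy": 0, "wz": 0, "fingers": 0.3},
    {"x": 0, "y": 0, "z": 0.01, "wx": 0, "wy": 0, "wz": 0, "fingers": 1},
    {"x": 0, "y": 0, "z": 0.01, "wx": 0, "wy": 0, "wz": 0, "fingers": 1},
    {"x": 0, "y": 0, "z": 0.01, "wx": 0, "wy": 0, "wz": 0, "fingers": 1},
    {"x": 0, "y": 0, "z": 0.01, "wx": 0, "wy": 0, "wz": 0, "fingers": 1},
    {"x": 0, "y": 0, "z": 0.01, "wx": 0, "wy": 0, "wz": 0, "fingers": 1},
    {"x": 0, "y": 0, "z": 0.01, "wx": 0, "wy": 0, "wz": 0, "fingers": 1}
  ],
  "squeeze": 60
}}

```text
time: 3.35
tcp_pos: [0.4661, -0.0306, 0.0257]
tool_rot: [[0.978, 0.211, 0.0], [0.211, -0.978, 0.0], [0.0, 0.0, -1.0]]
ft_force: [-0.2, 0.4, 0.1]
gripper_width: 0.36
grasp_force: 0.0
```

>>> {"method": "step_arm", "body": {
  "motion": [
    {"x": 0, "y": 0, "z": 0, "wx": 0, "wy": 0, "wz": 0, "fingers": 1},
    {"x": 0, "y": 0, "z": 0, "wx": 0, "wy": 0, "wz": 0, "fingers": 1},
    {"x": 0, "y": 0, "z": 0, "wx": 0, "wy": 0, "wz": 0, "fingers": 1},
    {"x": 0, "y": 0, "z": 0, "wx": 0, "wy": 0, "wz": 0, "fingers": 1},
    {"x": 0, "y": 0, "z": 0, "wx": 0, "wy": 0, "wz": 0, "fingers": 1}
  ]
}}

```text
time: 3.85
tcp_pos: [0.4661, -0.0306, 0.0257]
tool_rot: [[0.978, 0.211, 0.0], [0.211, -0.978, -0.0], [-0.0, 0.0, -1.0]]
ft_force: [-0.1, -1.3, -0.2]
gripper_width: 0.255
grasp_force: 59.8
```

>>> {"method": "step_arm", "body": {
  "motion": [
    {"x": 0, "y": 0, "z": -0.02, "wx": 0, "wy": 0, "wz": 0, "fingers": 1},
    {"x": 0, "y": 0, "z": -0.05, "wx": 0, "wy": 0, "wz": 0, "fingers": 1},
    {"x": 0, "y": 0, "z": -0.1, "wx": 0, "wy": 0, "wz": 0, "fingers": 1},
    {"x": 0, "y": 0, "z": -0.17, "wx": 0, "wy": 0, "wz": 0, "fingers": 1},
    {"x": 0, "y": 0, "z": -0.25, "wx": 0, "wy": 0, "wz": 0, "fingers": 1},
    {"x": 0, "y": 0, "z": -0.34, "wx": 0, "wy": 0, "wz": 0, "fingers": 1},
    {"x": 0, "y": 0, "z": -0.43, "wx": 0, "wy": 0, "wz": 0, "fingers": 1},
    {"x": 0, "y": 0, "z": -0.5, "wx": 0, "wy": 0, "wz": 0, "fingers": 1},
    {"x": 0, "y": 0, "z": -0.55, "wx": 0, "wy": 0, "wz": 0, "fingers": 1},
    {"x": 0, "y": 0, "z": -0.57, "wx": 0, "wy": 0, "wz": 0, "fingers": 1}
  ]
}}

```text
time: 4.85
tcp_pos: [0.4663, -0.0306, 0.1987]
tool_rot: [[0.978, 0.211, 0.002], [0.211, -0.978, -0.0], [0.002, 0.001, -1.0]]
ft_force: [0.5, 0.8, -4.1]
gripper_width: 0.253
grasp_force: 59.8
```

```bash
python3 - <<'E'
from h import *; from station import *
d=get_image("side");a=d["image"];cv2.imwrite("pics/side2.png",cv2.resize(a[100:350,180:500],None,fx=2.4,fy=2.4))
e=get_image("top");cv2.imwrite("pics/top2.png",e["image"])
s=sense();print(s["time"],s["tcp_pos"],s["grasp_force"],s["gripper_width"])
# tray tilt from cloud: fit plane to dark wood points
for d in(d,e):
    q=cloud(d);im=d["image"].astype(int)
    m=(im.max(2)<115)&(im[...,2]>im[...,0]+15)&(q[...,2]>.12)&(q[...,2]<.25)&(q[...,0]>.48)&(abs(q[...,1])<.15)
    p=q[m]
    ax=(p[:,:2]-s["tcp_pos"][:2])@[np.cos(.211),np.sin(.211)]
    for lo in np.arange(0.02,.24,.02):
        z=p[(ax>=lo)&(ax<lo+.02),2]
        if len(z)>5: print("%.2f n%d z10 %.3f z50 %.3f z90 %.3f"%(lo,len(z),*np.percentile(z,[10,50,90])))
go([.325,.200,.20],pose(.552),s)
E
```

```text
4.95 [ 0.46617141 -0.03060074  0.1972018 ] 59.81888830661774 0.24929029642565823
0.02 n151 z10 0.178 z50 0.191 z90 0.198
0.04 n102 z10 0.176 z50 0.186 z90 0.196
0.06 n86 z10 0.177 z50 0.183 z90 0.195
0.08 n153 z10 0.178 z50 0.182 z90 0.195
0.10 n161 z10 0.178 z50 0.182 z90 0.195
0.12 n140 z10 0.178 z50 0.184 z90 0.196
0.14 n234 z10 0.177 z50 0.181 z90 0.193
0.16 n211 z10 0.177 z50 0.181 z90 0.195
0.18 n195 z10 0.178 z50 0.181 z90 0.193
0.20 n72 z10 0.177 z50 0.180 z90 0.183
0.02 n10 z10 0.195 z50 0.197 z90 0.199
0.04 n69 z10 0.180 z50 0.195 z90 0.198
0.06 n132 z10 0.180 z50 0.183 z90 0.198
0.08 n360 z10 0.179 z50 0.182 z90 0.196
0.10 n395 z10 0.179 z50 0.182 z90 0.196
0.12 n381 z10 0.179 z50 0.182 z90 0.196
0.14 n582 z10 0.179 z50 0.181 z90 0.195
0.16 n518 z10 0.179 z50 0.181 z90 0.195
0.18 n525 z10 0.179 z50 0.181 z90 0.195
0.20 n293 z10 0.178 z50 0.181 z90 0.183
shift [-0.298 -0.851 -0.01 ] turn [ 0.    -0.001 -0.433]
```

View pics/side2.png

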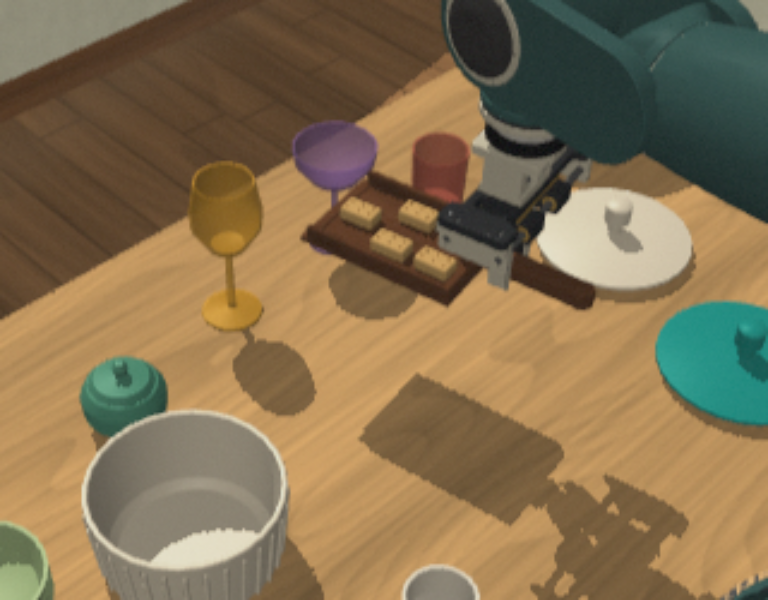

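The tray hangs level with the pieces in place. Next is the gentle carry to the dish.

>>> {"method": "step_arm", "body": {
  "motion": [
    {"x": -0.01, "y": -0.025, "z": 0, "wx": 0, "wy": 0, "wz": -0.013, "fingers": 1},
    {"x": -0.03, "y": -0.085, "z": 0, "wx": 0, "wy": 0, "wz": -0.043, "fingers": 1},
    {"x": -0.06, "y": -0.17, "z": 0, "wx": 0, "wy": 0, "wz": -0.087, "fingers": 1},
    {"x": -0.095, "y": -0.272, "z": 0, "wx": 0, "wy": 0, "wz": -0.138, "fingers": 1},
    {"x": -0.13, "y": -0.374, "z": 0, "wx": 0, "wy": 0, "wz": -0.19, "fingers": 1},
    {"x": -0.167, "y": -0.477, "z": 0, "wx": 0, "wy": 0, "wz": -0.242, "fingers": 1},
    {"x": -0.203, "y": -0.579, "z": 0, "wx": 0, "wy": 0, "wz": -0.294, "fingers": 1},
    {"x": -0.238, "y": -0.681, "z": 0, "wx": 0, "wy": 0, "wz": -0.346, "fingers": 1},
    {"x": -0.268, "y": -0.766, "z": 0, "wx": 0, "wy": 0, "wz": -0.39, "fingers": 1},
    {"x": -0.288, "y": -0.82, "z": 0, "wx": 0, "wy": 0, "wz": -0.42, "fingers": 1}
  ]
}}

```text
time: 5.95
tcp_pos: [0.3281, 0.193, 0.1955]
tool_rot: [[0.855, 0.519, -0.001], [0.519, -0.855, -0.0], [-0.001, -0.001, -1.0]]
ft_force: [0.5, 0.7, -3.7]
gripper_width: 0.254
grasp_force: 59.8
```

```bash
cat > t.py <<'E'
from h import *; from station import sense
s=sense();print(s["time"],s["tcp_pos"],s["tool_rot"],s["joint_pos"])
c=np.array([.5356,.330]);phi=np.arctan2(c[1],c[0]);rc=np.hypot(*c);u=np.array([np.cos(phi),np.sin(phi)])
def tgt(th,lr,lz):
    c_,s_=np.cos(th),np.sin(th);r=lr-(.212*c_-.018*s_);z=lz+.212*s_+.018*c_
    return np.r_[r*u,z],pose(phi,th)
E
python3 - <<'E'
from t import *
go(*tgt(0,rc-.035,.14),s)
cur=tgt(0,rc-.035,.14)
for deg in range(5,55,5): print(deg,end=" ");go(*tgt(np.radians(deg),rc-.035,.14-.01*min(deg,30)/30),s,cur)
E
```

```text
5.95 [0.32809291 0.19299519 0.19554038] [[ 8.54934515e-01  5.18733849e-01 -1.47292543e-03]
 [ 5.18734020e-01 -8.54935630e-01 -2.93251690e-04]
 [-1.41137601e-03 -5.13345538e-04 -9.99998872e-01]] [ 4.64379411e-01 -5.59296223e-01  2.06897096e+00  3.98259299e-04
  1.63336619e+00  1.48983062e+00]
shift [ 0.005 -0.026  0.125] turn [-0.001  0.002 -0.009]
5 shift [ 0.008 -0.    -0.056] turn [ 0.    -0.111  0.   ]
10 shift [ 0.021 -0.    -0.111] turn [ 0.    -0.222 -0.   ]
15 shift [ 0.04  -0.    -0.164] turn [ 0.    -0.333  0.   ]
20 shift [ 0.063 -0.    -0.216] turn [ 0.    -0.444 -0.   ]
25 shift [ 0.092 -0.    -0.265] turn [ 0.    -0.556  0.   ]
30 shift [ 0.125 -0.    -0.312] turn [-0.    -0.667  0.   ]
35 shift [ 0.162  0.    -0.361] turn [ 0.    -0.778  0.   ]
40 shift [ 0.204  0.    -0.407] turn [ 0.    -0.889  0.   ]
45 shift [ 0.249  0.    -0.449] turn [-0. -1.  0.]
50 shift [ 0.298 -0.    -0.487] turn [ 0.    -1.111 -0.   ]
```

>>> {"method": "step_arm", "body": {
  "motion": [
    {"x": 0.002, "y": -0.015, "z": 0.02, "wx": 0, "wy": 0, "wz": -0.005, "fingers": 1},
    {"x": 0.005, "y": -0.026, "z": 0.06, "wx": 0, "wy": 0, "wz": -0.009, "fingers": 1},
    {"x": 0.005, "y": -0.026, "z": 0.1, "wx": 0, "wy": 0, "wz": -0.009, "fingers": 1},
    {"x": 0.005, "y": -0.026, "z": 0.125, "wx": 0, "wy": 0, "wz": -0.009, "fingers": 1},
    {"x": 0.005, "y": -0.026, "z": 0.125, "wx": 0, "wy": 0, "wz": -0.009, "fingers": 1}
  ]
}}

```text
time: 6.45
tcp_pos: [0.3268, 0.1984, 0.1574]
tool_rot: [[0.854, 0.521, -0.002], [0.521, -0.854, -0.001], [-0.003, -0.0, -1.0]]
ft_force: [-0.2, 0.4, -3.6]
gripper_width: 0.254
grasp_force: 59.8
```

```bash
python3 - <<'E'
from t import *
print(s["joint_pos"])
for deg in (0,5,10,15,20): print(deg,end=" ");go(*tgt(np.radians(deg),rc-.035,.14-.01*min(deg,30)/30),s)
E
```

```text
6.45 [0.32683461 0.19837345 0.15738595] [[ 8.53640229e-01  5.20858451e-01 -2.19872026e-03]
 [ 5.20857054e-01 -8.53643053e-01 -1.21118263e-03]
 [-2.50777698e-03 -1.11304740e-04 -9.99996849e-01]] [ 4.78816993e-01 -5.43077015e-01  2.12035290e+00 -6.19588792e-05
  1.56682625e+00  1.50175723e+00]
[ 4.78816993e-01 -5.43077015e-01  2.12035290e+00 -6.19588792e-05
  1.56682625e+00  1.50175723e+00]
0 shift [-0.001 -0.009 -0.002] turn [-0.     0.003 -0.006]
5 shift [ 0.007 -0.009 -0.058] turn [-0.    -0.108 -0.006]
10 shift [ 0.02  -0.009 -0.113] turn [-0.001 -0.219 -0.005]
15 shift [ 0.038 -0.009 -0.166] turn [-0.001 -0.33  -0.005]
20 shift [ 0.062 -0.009 -0.218] turn [-0.001 -0.441 -0.005]
```

Now I'll tilt about the lip, slowly between 22° and 45°.

>>> {"method": "step_arm", "body": {
  "motion": [
    {"x": 0.007, "y": -0.009, "z": -0.057, "wx": 0, "wy": -0.11, "wz": -0.005, "fingers": 1},
    {"x": 0.02, "y": -0.009, "z": -0.113, "wx": 0, "wy": -0.22, "wz": -0.005, "fingers": 1},
    {"x": 0.039, "y": -0.009, "z": -0.166, "wx": 0, "wy": -0.333, "wz": -0.005, "fingers": 1},
    {"x": 0.063, "y": -0.009, "z": -0.217, "wx": 0, "wy": -0.444, "wz": -0.005, "fingers": 1},
    {"x": 0.077, "y": -0.009, "z": -0.241, "wx": 0, "wy": -0.5, "wz": -0.005, "fingers": 1},
    {"x": 0.092, "y": -0.009, "z": -0.266, "wx": 0, "wy": -0.556, "wz": -0.005, "fingers": 1},
    {"x": 0.108, "y": -0.009, "z": -0.289, "wx": 0, "wy": -0.611, "wz": -0.005, "fingers": 1},
    {"x": 0.125, "y": -0.009, "z": -0.313, "wx": 0, "wy": -0.667, "wz": -0.005, "fingers": 1},
    {"x": 0.143, "y": -0.009, "z": -0.337, "wx": 0, "wy": -0.722, "wz": -0.005, "fingers": 1},
    {"x": 0.162, "y": -0.009, "z": -0.362, "wx": 0, "wy": -0.778, "wz": -0.005, "fingers": 1}
  ]
}}

```text
time: 7.45
tcp_pos: [0.3679, 0.2267, 0.2681]
tool_rot: [[0.697, 0.524, -0.49], [0.43, -0.852, -0.3], [-0.574, -0.001, -0.819]]
ft_force: [-0.1, -0.1, -4.2]
gripper_width: 0.251
grasp_force: 59.8
```

```bash
python3 - <<'E'
from t import *; from station import get_image
d=get_image("side");cv2.imwrite("pics/side3.png",cv2.resize(d["image"][130:380,150:470],None,fx=2.4,fy=2.4))
for deg in (35,38,41,45,50,55): print(deg,end=" ");go(*tgt(np.radians(deg),rc-.035,.13),s)
E
```

```text
7.45 [0.36793067 0.22667167 0.268144  ] [[ 0.69674547  0.52415947 -0.48969643]
 [ 0.42964309 -0.85161929 -0.30025222]
 [-0.57441497 -0.00119531 -0.81856338]] [ 0.50889312 -0.04674972  1.63564894 -0.02849082  2.16399826  1.5191103 ]
35 shift [-0.    -0.     0.008] turn [-0.002  0.001  0.   ]
38 shift [ 0.004 -0.    -0.029] turn [-0.002 -0.065  0.   ]
41 shift [ 0.01  -0.    -0.066] turn [-0.002 -0.132  0.   ]
45 shift [ 0.021 -0.    -0.114] turn [-0.002 -0.221  0.001]
50 shift [ 0.039 -0.    -0.173] turn [-0.002 -0.332  0.001]
55 shift [ 0.063 -0.    -0.231] turn [-0.002 -0.443  0.001]
```

View pics/side3.png

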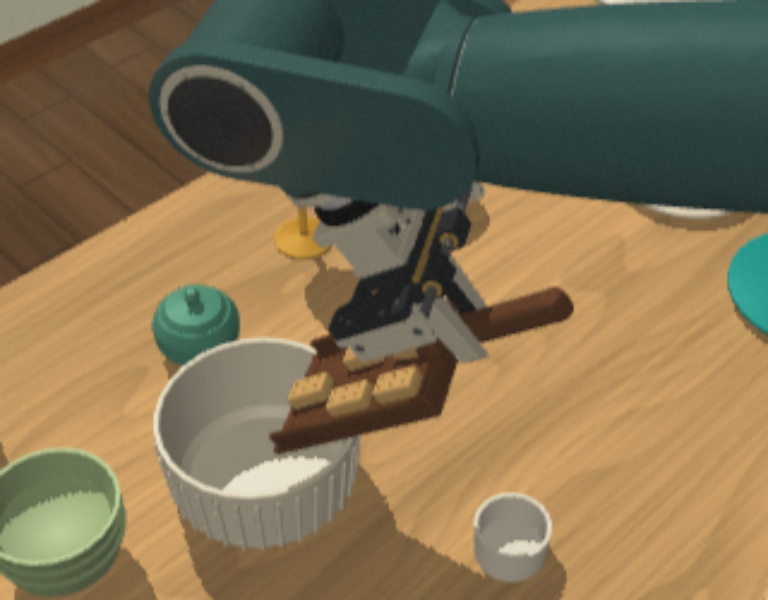

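The lip is over the dish mouth (crop (280,440)), the pieces are still on the tray and beginning to slide. I'll tilt further.

>>> {"method": "step_arm", "body": {
  "motion": [
    {"x": 0, "y": 0, "z": 0, "wx": 0, "wy": 0, "wz": 0, "fingers": 1},
    {"x": 0, "y": 0, "z": 0, "wx": 0, "wy": 0, "wz": 0, "fingers": 1},
    {"x": 0, "y": 0, "z": 0, "wx": 0, "wy": 0, "wz": 0, "fingers": 1},
    {"x": 0.004, "y": 0, "z": -0.029, "wx": 0, "wy": -0.065, "wz": 0, "fingers": 1},
    {"x": 0.004, "y": 0, "z": -0.029, "wx": 0, "wy": -0.065, "wz": 0, "fingers": 1},
    {"x": 0.01, "y": 0, "z": -0.066, "wx": 0, "wy": -0.13, "wz": 0, "fingers": 1},
    {"x": 0.01, "y": 0, "z": -0.066, "wx": 0, "wy": -0.13, "wz": 0, "fingers": 1},
    {"x": 0.021, "y": 0, "z": -0.114, "wx": 0, "wy": -0.22, "wz": 0, "fingers": 1},
    {"x": 0.021, "y": 0, "z": -0.114, "wx": 0, "wy": -0.22, "wz": 0, "fingers": 1},
    {"x": 0.021, "y": 0, "z": -0.114, "wx": 0, "wy": -0.22, "wz": 0, "fingers": 1}
  ]
}}

```text
time: 8.5
tcp_pos: [0.3881, 0.2397, 0.2915]
tool_rot: [[0.604, 0.525, -0.6], [0.373, -0.851, -0.369], [-0.704, -0.001, -0.71]]
ft_force: [0.3, -0.4, -3.0]
gripper_width: 0.258
grasp_force: 59.8
```

```bash
python3 - <<'E'
from t import *; from station import get_image
a=get_image("side")["image"][130:380,150:470];b=get_image("top")["image"][150:350,130:386]
cv2.imwrite("pics/both4.png",np.vstack([cv2.resize(a,(384,300)),cv2.resize(b,(384,300))]))
for deg in (0,10,20,30,45): print(deg,end=" ");go(*tgt(np.radians(deg),rc-.035,.14),s)
E
```

```text
8.5 [0.38807643 0.23969901 0.29152809] [[ 0.60366632  0.52510177 -0.59987925]
 [ 0.37345241 -0.85103862 -0.36914302]
 [-0.70435806 -0.00118714 -0.70984387]] [ 0.51409991  0.0894214   1.51020463 -0.03620399  2.32280704  1.51772097]
0 shift [0.138 0.002 0.49 ] turn [-0.001  0.995  0.001]
10 shift [0.068 0.002 0.388] turn [-0.001  0.773  0.001]
20 shift [0.015 0.002 0.276] turn [-0.001  0.551  0.002]
30 shift [-0.016  0.002  0.157] turn [-0.001  0.328  0.002]
45 shift [-0.024  0.002 -0.028] turn [-0.    -0.005  0.002]
```

View pics/both4.png

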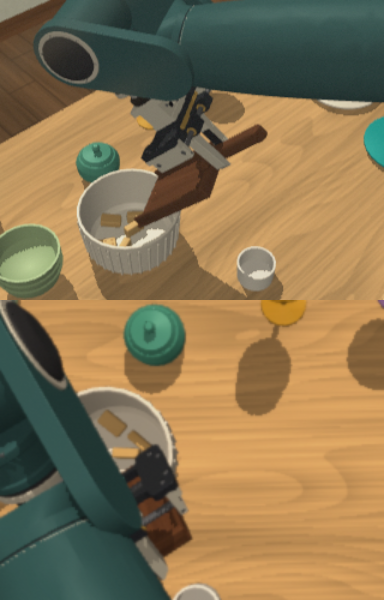

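The pieces have slid off into the dish. I'll hold a moment, raise straight up still tilted, and check that the tray is empty.

>>> {"method": "step_arm", "body": {
  "motion": [
    {"x": 0, "y": 0, "z": 0, "wx": 0, "wy": 0, "wz": 0, "fingers": 1},
    {"x": 0, "y": 0, "z": 0, "wx": 0, "wy": 0, "wz": 0, "fingers": 1},
    {"x": 0, "y": 0, "z": 0, "wx": 0, "wy": 0, "wz": 0, "fingers": 1},
    {"x": -0.035, "y": 0, "z": -0.035, "wx": 0, "wy": 0, "wz": 0, "fingers": 1},
    {"x": -0.07, "y": 0, "z": -0.07, "wx": 0, "wy": 0, "wz": 0, "fingers": 1},
    {"x": -0.14, "y": 0, "z": -0.14, "wx": 0, "wy": 0, "wz": 0, "fingers": 1},
    {"x": -0.2, "y": 0, "z": -0.2, "wx": 0, "wy": 0, "wz": 0, "fingers": 1}
  ]
}}

```text
time: 9.3
tcp_pos: [0.388, 0.2396, 0.3797]
tool_rot: [[0.603, 0.525, -0.6], [0.373, -0.851, -0.369], [-0.705, -0.001, -0.709]]
ft_force: [0.2, 0.6, -2.5]
gripper_width: 0.254
grasp_force: 59.8
```

```bash
python3 - <<'E'
from t import *; from station import get_image
a=get_image("side")["image"][100:380,150:470]
cv2.imwrite("pics/side5.png",cv2.resize(a,None,fx=2.1,fy=2.1))
# return above original tray place, level
go([.34,.16,.28],pose(.50),s)
E
```

```text
9.3 [0.38803868 0.23957097 0.3797025 ] [[ 0.6031336   0.52502461 -0.60048233]
 [ 0.3729998  -0.8510863  -0.36949054]
 [-0.70505391 -0.00112763 -0.70915281]] [ 0.5139615   0.07259895  1.38673431 -0.04234199  2.46396747  1.50949714]
shift [0.039 0.142 0.43 ] turn [0.025 0.996 0.064]
```

View pics/side5.png

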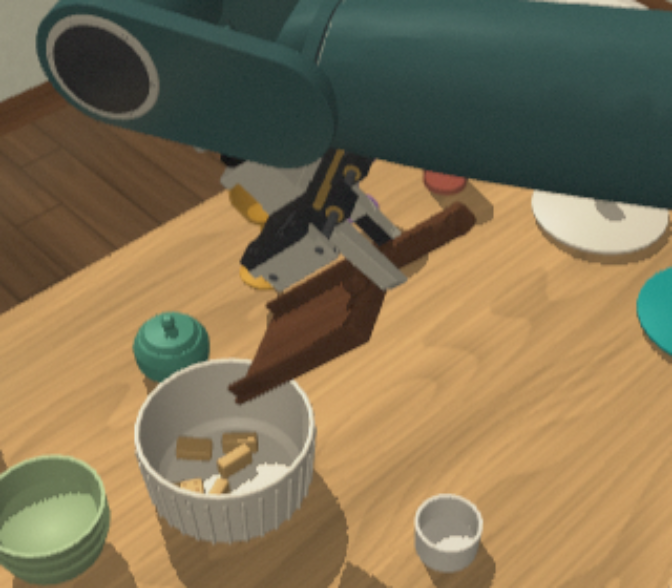

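The tray is empty and all five pieces lie in the dish, at crop (193,448), (240,440), (235,460), (190,487) and (217,487). I'll level the tray and move it back.

>>> {"method": "step_arm", "body": {
  "motion": [
    {"x": 0, "y": 0, "z": 0.03, "wx": 0, "wy": 0.16, "wz": 0, "fingers": 1},
    {"x": 0.01, "y": 0.03, "z": 0.08, "wx": 0, "wy": 0.32, "wz": 0.01, "fingers": 1},
    {"x": 0.02, "y": 0.06, "z": 0.16, "wx": 0.01, "wy": 0.48, "wz": 0.02, "fingers": 1},
    {"x": 0.03, "y": 0.09, "z": 0.25, "wx": 0.015, "wy": 0.64, "wz": 0.03, "fingers": 1},
    {"x": 0.035, "y": 0.12, "z": 0.34, "wx": 0.02, "wy": 0.8, "wz": 0.05, "fingers": 1},
    {"x": 0.039, "y": 0.142, "z": 0.43, "wx": 0.025, "wy": 0.95, "wz": 0.064, "fingers": 1},
    {"x": 0.039, "y": 0.142, "z": 0.43, "wx": 0.025, "wy": 0.996, "wz": 0.064, "fingers": 1},
    {"x": 0.039, "y": 0.142, "z": 0.43, "wx": 0.025, "wy": 0.996, "wz": 0.064, "fingers": 1}
  ]
}}

```text
time: 10.15
tcp_pos: [0.3393, 0.1595, 0.2788]
tool_rot: [[0.878, 0.479, 0.002], [0.479, -0.878, 0.001], [0.002, 0.0, -1.0]]
ft_force: [-0.1, -0.0, -3.3]
gripper_width: 0.253
grasp_force: 59.8
```

```bash
python3 - <<'E'
from t import *
go([.466,-.031,.13],pose(.211),s)
E
```

```text
10.15 [0.33928651 0.1594962  0.27878704] [[ 8.77816955e-01  4.78993659e-01  1.57080293e-03]
 [ 4.78993330e-01 -8.77818333e-01  6.04384453e-04]
 [ 1.66837593e-03  2.21865207e-04 -9.99998584e-01]] [ 3.71372676e-01 -5.76319535e-01  1.94609039e+00 -6.99116206e-06
  1.77013875e+00  1.44265947e+00]
shift [0.066 0.76  0.496] turn [-0.    -0.002  0.367]
```

>>> {"method": "step_arm", "body": {
  "motion": [
    {"x": 0.007, "y": 0.08, "z": 0, "wx": 0, "wy": 0, "wz": 0.04, "fingers": 1},
    {"x": 0.015, "y": 0.18, "z": 0.02, "wx": 0, "wy": 0, "wz": 0.09, "fingers": 1},
    {"x": 0.025, "y": 0.3, "z": 0.1, "wx": 0, "wy": 0, "wz": 0.15, "fingers": 1},
    {"x": 0.035, "y": 0.42, "z": 0.2, "wx": 0, "wy": 0, "wz": 0.2, "fingers": 1},
    {"x": 0.045, "y": 0.54, "z": 0.3, "wx": 0, "wy": 0, "wz": 0.26, "fingers": 1},
    {"x": 0.055, "y": 0.64, "z": 0.4, "wx": 0, "wy": 0, "wz": 0.32, "fingers": 1},
    {"x": 0.062, "y": 0.72, "z": 0.46, "wx": 0, "wy": 0, "wz": 0.35, "fingers": 1},
    {"x": 0.066, "y": 0.76, "z": 0.496, "wx": 0, "wy": 0, "wz": 0.367, "fingers": 1},
    {"x": 0.066, "y": 0.76, "z": 0.496, "wx": 0, "wy": 0, "wz": 0.367, "fingers": 1}
  ]
}}

```text
time: 11.05
tcp_pos: [0.4671, -0.0311, 0.1273]
tool_rot: [[0.978, 0.209, -0.005], [0.209, -0.978, -0.0], [-0.005, -0.001, -1.0]]
ft_force: [0.5, 1.0, -3.3]
gripper_width: 0.256
grasp_force: 59.8
```

```bash
python3 - <<'E'
from t import *; from station import get_image
go([.466,-.031,.0265],pose(.211),s)
for d in(get_image("side"),get_image("top")):
    q=cloud(d);im=d["image"].astype(int)
    m=(im.max(2)<115)&(im[...,2]>im[...,0]+15)&(q[...,2]>.05)&(q[...,2]<.2)&(q[...,0]>.5)&(abs(q[...,1])<.15)
    p=q[m];ax=(p[:,:2]-s["tcp_pos"][:2])@[np.cos(.211),np.sin(.211)]
    print([np.round(np.percentile(p[(ax>=lo)&(ax<lo+.03),2],40),4) for lo in np.arange(0.07,.2,.03)])
E
```

```text
11.05 [ 0.46709713 -0.03114169  0.12731408] [[ 9.77824076e-01  2.09362531e-01 -5.23509720e-03]
 [ 2.09364055e-01 -9.77837729e-01 -2.61274564e-04]
 [-5.17377666e-03 -8.40560620e-04 -9.99986263e-01]] [-1.20522435e-01 -2.99322315e-01  2.00023085e+00 -8.95782888e-04
  1.44584990e+00  1.23946257e+00]
shift [-0.002 -0.001  0.336] turn [-0.001  0.007 -0.   ]
[np.float64(0.1085), np.float64(0.1081), np.float64(0.1076), np.float64(0.1071), np.float64(0.1061)]
[np.float64(0.1109), np.float64(0.1105), np.float64(0.1101), np.float64(0.11), np.float64(0.1095)]
```

>>> {"method": "step_arm", "body": {
  "motion": [
    {"x": 0, "y": 0, "z": 0.05, "wx": 0, "wy": 0, "wz": 0, "fingers": 1},
    {"x": 0, "y": 0, "z": 0.12, "wx": 0, "wy": 0, "wz": 0, "fingers": 1},
    {"x": 0, "y": 0, "z": 0.2, "wx": 0, "wy": 0, "wz": 0, "fingers": 1},
    {"x": 0, "y": 0, "z": 0.26, "wx": 0, "wy": 0, "wz": 0, "fingers": 1},
    {"x": 0, "y": 0, "z": 0.3, "wx": 0, "wy": 0, "wz": 0, "fingers": 1},
    {"x": 0, "y": 0, "z": 0.32, "wx": 0, "wy": 0, "wz": 0, "fingers": 1},
    {"x": 0, "y": 0, "z": 0.335, "wx": 0, "wy": 0, "wz": 0, "fingers": 1},
    {"x": 0, "y": 0, "z": 0.34, "wx": 0, "wy": 0, "wz": 0, "fingers": 1},
    {"x": 0, "y": 0, "z": 0.34, "wx": 0, "wy": 0, "wz": 0, "fingers": 1}
  ]
}}

```text
time: 12.05
tcp_pos: [0.4667, -0.0307, 0.0269]
tool_rot: [[0.978, 0.21, -0.001], [0.21, -0.978, -0.001], [-0.001, 0.001, -1.0]]
ft_force: [0.6, -0.0, -2.6]
gripper_width: 0.252
grasp_force: 59.8
```

>>> {"method": "step_arm", "body": {
  "motion": [
    {"x": 0, "y": 0, "z": 0.003, "wx": 0, "wy": 0, "wz": 0, "fingers": 1},
    {"x": 0, "y": 0, "z": 0.004, "wx": 0, "wy": 0, "wz": 0, "fingers": 1},
    {"x": 0, "y": 0, "z": 0.004, "wx": 0, "wy": 0, "wz": 0, "fingers": 1}
  ]
}}

```text
time: 12.35
tcp_pos: [0.4667, -0.0307, 0.0256]
tool_rot: [[0.978, 0.21, -0.001], [0.21, -0.978, -0.001], [-0.001, 0.0, -1.0]]
ft_force: [1.2, 0.8, -1.5]
gripper_width: 0.252
grasp_force: 59.8
```

Touching down. Opening.

>>> {"method": "step_arm", "body": {
  "motion": [
    {"x": 0, "y": 0, "z": 0.002, "wx": 0, "wy": 0, "wz": 0, "fingers": 0.4},
    {"x": 0, "y": 0, "z": 0.002, "wx": 0, "wy": 0, "wz": 0, "fingers": 0.2},
    {"x": 0, "y": 0, "z": 0.002, "wx": 0, "wy": 0, "wz": 0, "fingers": 0},
    {"x": 0, "y": 0, "z": 0.002, "wx": 0, "wy": 0, "wz": 0, "fingers": -0.3},
    {"x": 0, "y": 0, "z": 0.002, "wx": 0, "wy": 0, "wz": 0, "fingers": -0.3},
    {"x": 0, "y": 0, "z": 0.002, "wx": 0, "wy": 0, "wz": 0, "fingers": -0.3},
    {"x": 0, "y": 0, "z": 0.002, "wx": 0, "wy": 0, "wz": 0, "fingers": -0.3},
    {"x": 0, "y": 0, "z": 0.002, "wx": 0, "wy": 0, "wz": 0, "fingers": -0.3}
  ]
}}

```text
time: 13.15
tcp_pos: [0.4664, -0.0307, 0.0247]
tool_rot: [[0.978, 0.21, -0.001], [0.21, -0.978, -0.001], [-0.001, 0.0, -1.0]]
ft_force: [-0.9, 0.1, 0.1]
gripper_width: 0.649
grasp_force: 0.0
```

>>> {"method": "step_arm", "body": {
  "motion": [
    {"x": 0, "y": 0, "z": -0.1, "wx": 0, "wy": 0, "wz": 0, "fingers": -0.3},
    {"x": 0, "y": 0, "z": -0.25, "wx": 0, "wy": 0, "wz": 0, "fingers": -0.3},
    {"x": 0, "y": 0, "z": -0.4, "wx": 0, "wy": 0, "wz": 0, "fingers": -0.3},
    {"x": 0, "y": 0, "z": -0.5, "wx": 0, "wy": 0, "wz": 0, "fingers": -0.3},
    {"x": 0, "y": 0, "z": -0.5, "wx": 0, "wy": 0, "wz": 0, "fingers": -0.3}
  ]
}}

```text
time: 13.65
tcp_pos: [0.4681, -0.0308, 0.1793]
tool_rot: [[0.978, 0.21, 0.005], [0.21, -0.978, -0.001], [0.005, 0.002, -1.0]]
ft_force: [0.7, -0.1, -0.3]
gripper_width: 0.65
grasp_force: 0.0
```

```bash
python3 - <<'E'
from t import *; from station import get_image
print(s["gripper_width"])
D={k:get_image(k) for k in("top","side")}
for k,d in D.items():
    q=cloud(d);im=d["image"].astype(int);f=q.reshape(-1,3)
    m=(im.max(2)<115)&(im[...,2]>im[...,0]+15)&(q[...,2]>-.01)&(q[...,2]<.06)&(q[...,0]>.5)&(abs(q[...,1])<.15)
    p=q[m];ax=(p[:,:2]-[.466,-.031])@[np.cos(.211),np.sin(.211)]
    print(k,"tray z",[np.round(np.percentile(p[(ax>=lo)&(ax<lo+.03),2],40),4) for lo in np.arange(0.07,.2,.03)])
    for n,c,zl,zh,rr in(("lid",[.54,-.345],.012,.05,.12),("knob",[.539,-.345],.045,.08,.03),("rim",[.536,.33],.097,.115,.11)):
        b=f[(np.hypot(*(f[:,:2]-c).T)<rr)&(f[:,2]>zl)&(f[:,2]<zh)]
        if len(b)<20: print(n,"few");continue
        bb=np.r_[np.percentile(b,.5,axis=0),np.percentile(b,99.5,axis=0)]
        hull=cv2.minEnclosingCircle(b[:,:2].astype(np.float32))
        print(k,n,len(b),"bbox mid",np.round((bb[:2]+bb[3:5])/2,4),"zmax",bb[5].round(4),"enc",np.round(hull[0],4),round(hull[1],4))
go([.5395,-.345,.15],pose(-.5),s)
E
```

```text
13.65 [ 0.46805556 -0.03076714  0.17929711] [[ 0.97759672  0.21042387  0.00514269]
 [ 0.21043314 -0.97760735 -0.00132706]
 [ 0.00474828  0.00237952 -0.9999859 ]] [-1.19596291e-01 -3.32302457e-01  1.94044139e+00 -7.04641525e-04
  1.52818942e+00  1.23921342e+00]
0.6502618318829576
top tray z [np.float64(0.0085), np.float64(0.0085), np.float64(0.0087), np.float64(0.0084), np.float64(0.008)]
top lid 5230 bbox mid [ 0.5406 -0.348 ] zmax 0.0305 enc [ 0.5411 -0.3457] 0.0975
top knob 215 bbox mid [ 0.54   -0.3443] zmax 0.0716 enc [ 0.5406 -0.3442] 0.0162
top rim 978 bbox mid [0.537  0.3313] zmax 0.1091 enc [0.5368 0.3315] 0.0956
side tray z [np.float64(0.0076), np.float64(0.0077), np.float64(0.0075), np.float64(0.0074), np.float64(0.0066)]
side lid 1880 bbox mid [ 0.5284 -0.3458] zmax 0.0474 enc [ 0.5411 -0.3455] 0.1004
side knob 111 bbox mid [ 0.5392 -0.3429] zmax 0.0716 enc [ 0.5383 -0.3437] 0.0173
side rim 821 bbox mid [0.5345 0.3294] zmax 0.1082 enc [0.5348 0.3279] 0.0976
shift [0.012 1.074 0.1  ] turn [ 0.001 -0.007  0.907]
```

The tray lies flat at tray z .008. Now I'll move to the knob at (.5395, -.3445).

>>> {"method": "step_arm", "body": {
  "motion": [
    {"x": 0.005, "y": 0.54, "z": 0, "wx": 0, "wy": 0, "wz": 0, "fingers": -0.3},
    {"x": 0.005, "y": 0.54, "z": 0, "wx": 0, "wy": 0, "wz": 0, "fingers": -0.3},
    {"x": 0.005, "y": 0.54, "z": 0, "wx": 0, "wy": 0, "wz": 0, "fingers": -0.3},
    {"x": 0.005, "y": 0.54, "z": 0, "wx": 0, "wy": 0, "wz": 0, "fingers": -0.3}
  ]
}}

```text
time: 14.15
tcp_pos: [0.5018, -0.1921, 0.1723]
tool_rot: [[0.978, 0.208, -0.004], [0.208, -0.978, -0.0], [-0.004, -0.001, -1.0]]
ft_force: [-0.4, 0.5, 0.6]
gripper_width: 0.654
grasp_force: 0.0
```

>>> {"method": "step_arm", "body": {
  "motion": [
    {"x": 0.005, "y": 0.53, "z": 0, "wx": 0, "wy": 0, "wz": 0, "fingers": -0.3},
    {"x": 0.005, "y": 0.53, "z": 0, "wx": 0, "wy": 0, "wz": 0, "fingers": -0.3},
    {"x": 0.005, "y": 0.53, "z": 0.05, "wx": 0, "wy": 0, "wz": 0, "fingers": -0.3},
    {"x": 0.005, "y": 0.53, "z": 0.15, "wx": 0, "wy": 0, "wz": 0, "fingers": -0.3},
    {"x": 0.005, "y": 0.53, "z": 0.15, "wx": 0, "wy": 0, "wz": 0, "fingers": -0.3},
    {"x": 0.005, "y": 0.53, "z": 0.15, "wx": 0, "wy": 0, "wz": 0, "fingers": -0.3}
  ]
}}

```text
time: 14.75
tcp_pos: [0.5365, -0.3428, 0.1286]
tool_rot: [[0.978, 0.21, -0.004], [0.21, -0.978, 0.001], [-0.003, -0.002, -1.0]]
ft_force: [0.6, -0.4, 0.4]
gripper_width: 0.652
grasp_force: 0.0
```

```bash
python3 - <<'E'
from t import *
go([.5395,-.3445,.048],pose(.211),s)
E
```

```text
14.75 [ 0.53647223 -0.34276633  0.12860807] [[ 0.9776144   0.21037307 -0.00364191]
 [ 0.21037903 -0.97761899  0.00133491]
 [-0.00327957 -0.00207121 -0.99999248]] [-6.08170322e-01  8.20596623e-02  1.64807744e+00 -9.97358301e-04
  1.41520726e+00  7.50821994e-01]
shift [0.01  0.008 0.269] turn [-0.003  0.004  0.001]
```

>>> {"method": "step_arm", "body": {
  "motion": [
    {"x": 0.01, "y": 0.008, "z": 0.1, "wx": 0, "wy": 0, "wz": 0, "fingers": -0.3},
    {"x": 0.01, "y": 0.008, "z": 0.2, "wx": 0, "wy": 0, "wz": 0, "fingers": -0.3},
    {"x": 0.01, "y": 0.008, "z": 0.25, "wx": 0, "wy": 0, "wz": 0, "fingers": -0.3},
    {"x": 0.01, "y": 0.008, "z": 0.265, "wx": 0, "wy": 0, "wz": 0, "fingers": -0.3},
    {"x": 0.01, "y": 0.008, "z": 0.265, "wx": 0, "wy": 0, "wz": 0, "fingers": -0.3},
    {"x": 0.01, "y": 0.008, "z": 0.265, "wx": 0, "wy": 0, "wz": 0, "fingers": 0},
    {"x": 0.01, "y": 0.008, "z": 0.265, "wx": 0, "wy": 0, "wz": 0, "fingers": 0.2}
  ],
  "squeeze": 30
}}

```text
time: 15.45
tcp_pos: [0.5409, -0.3459, 0.0518]
tool_rot: [[0.978, 0.21, 0.0], [0.21, -0.978, -0.002], [-0.0, 0.002, -1.0]]
ft_force: [0.7, 0.6, -0.4]
gripper_width: 0.523
grasp_force: 0.0
```

```bash
python3 - <<'E'
from t import *
go([.5395,-.3445,.048],pose(.211),s);print(s["gripper_width"],s["ft_force"])
E
```

```text
15.45 [ 0.54087916 -0.34587067  0.05183392] [[ 9.77601190e-01  2.10465737e-01  2.93661548e-04]
 [ 2.10465928e-01 -9.77599660e-01 -1.73136277e-03]
 [-7.73091114e-05  1.75438805e-03 -9.99998458e-01]] [-6.08096264e-01  1.49634387e-01  1.70520868e+00 -1.30600725e-03
  1.28551966e+00  7.51015226e-01]
shift [-0.004 -0.005  0.013] turn [0.002 0.    0.001]
0.5232575961206264 [ 0.69632346  0.5923826  -0.44804965]
```

>>> {"method": "step_arm", "body": {
  "motion": [
    {"x": -0.004, "y": -0.004, "z": 0.012, "wx": 0, "wy": 0, "wz": 0, "fingers": 0.2},
    {"x": -0.004, "y": -0.004, "z": 0.012, "wx": 0, "wy": 0, "wz": 0, "fingers": 0.4},
    {"x": -0.004, "y": -0.004, "z": 0.012, "wx": 0, "wy": 0, "wz": 0, "fingers": 1},
    {"x": -0.004, "y": -0.004, "z": 0.012, "wx": 0, "wy": 0, "wz": 0, "fingers": 1},
    {"x": -0.004, "y": -0.004, "z": 0.012, "wx": 0, "wy": 0, "wz": 0, "fingers": 1},
    {"x": -0.004, "y": -0.004, "z": 0.012, "wx": 0, "wy": 0, "wz": 0, "fingers": 1},
    {"x": -0.004, "y": -0.004, "z": 0.012, "wx": 0, "wy": 0, "wz": 0, "fingers": 1},
    {"x": -0.004, "y": -0.004, "z": 0.012, "wx": 0, "wy": 0, "wz": 0, "fingers": 1}
  ],
  "squeeze": 45
}}

```text
time: 16.25
tcp_pos: [0.5389, -0.3446, 0.0465]
tool_rot: [[0.978, 0.21, -0.002], [0.21, -0.978, -0.0], [-0.002, 0.0, -1.0]]
ft_force: [-0.2, -0.5, -2.4]
gripper_width: 0.335
grasp_force: 45.0
```

>>> {"method": "step_arm", "body": {
  "motion": [
    {"x": 0, "y": 0, "z": 0, "wx": 0, "wy": 0, "wz": 0, "fingers": 1},
    {"x": 0, "y": 0, "z": 0, "wx": 0, "wy": 0, "wz": 0, "fingers": 1}
  ]
}}

```text
time: 16.45
tcp_pos: [0.5389, -0.3447, 0.0466]
tool_rot: [[0.978, 0.21, -0.001], [0.21, -0.978, -0.001], [-0.001, 0.0, -1.0]]
ft_force: [-1.3, -0.9, -3.0]
gripper_width: 0.336
grasp_force: 45.0
```

The knob is held (31 mm opening). Lifting.

>>> {"method": "step_arm", "body": {
  "motion": [
    {"x": 0, "y": 0, "z": -0.02, "wx": 0, "wy": 0, "wz": 0, "fingers": 1},
    {"x": 0, "y": 0, "z": -0.07, "wx": 0, "wy": 0, "wz": 0, "fingers": 1},
    {"x": 0, "y": 0, "z": -0.14, "wx": 0, "wy": 0, "wz": 0, "fingers": 1},
    {"x": 0, "y": 0, "z": -0.24, "wx": 0, "wy": 0, "wz": 0, "fingers": 1},
    {"x": 0, "y": 0, "z": -0.34, "wx": 0, "wy": 0, "wz": 0, "fingers": 1},
    {"x": 0, "y": 0, "z": -0.44, "wx": 0, "wy": 0, "wz": 0, "fingers": 1},
    {"x": 0, "y": 0, "z": -0.53, "wx": 0, "wy": 0, "wz": 0, "fingers": 1},
    {"x": 0, "y": 0, "z": -0.6, "wx": 0, "wy": 0, "wz": 0, "fingers": 1},
    {"x": 0, "y": 0, "z": -0.63, "wx": 0, "wy": 0, "wz": 0, "fingers": 1},
    {"x": 0, "y": 0, "z": -0.63, "wx": 0, "wy": 0, "wz": 0, "fingers": 1}
  ]
}}

```text
time: 17.45
tcp_pos: [0.5394, -0.3447, 0.2375]
tool_rot: [[0.978, 0.21, 0.001], [0.21, -0.978, -0.002], [0.0, 0.002, -1.0]]
ft_force: [-0.5, 0.2, -4.1]
gripper_width: 0.335
grasp_force: 45.0
```

```bash
python3 - <<'E'
from t import *
go([.5358,.330,.235],pose(.211),s)
E
```

```text
17.45 [ 0.53942016 -0.34471199  0.23752792] [[ 9.77609361e-01  2.10426568e-01  7.72090613e-04]
 [ 2.10427720e-01 -9.77607365e-01 -2.00335713e-03]
 [ 3.33241906e-04  2.12096995e-03 -9.99997695e-01]] [-6.07935130e-01  3.82567840e-02  1.51591880e+00 -1.20354891e-03
  1.58563904e+00  7.50830149e-01]
shift [ 0.461 -2.201  0.004] turn [ 0.003 -0.     0.001]
```

>>> {"method": "step_arm", "body": {
  "motion": [
    {"x": 0.015, "y": -0.07, "z": 0, "wx": 0, "wy": 0, "wz": 0, "fingers": 1},
    {"x": 0.035, "y": -0.17, "z": 0, "wx": 0, "wy": 0, "wz": 0, "fingers": 1},
    {"x": 0.063, "y": -0.3, "z": 0, "wx": 0, "wy": 0, "wz": 0, "fingers": 1},
    {"x": 0.094, "y": -0.45, "z": 0, "wx": 0, "wy": 0, "wz": 0, "fingers": 1},
    {"x": 0.125, "y": -0.6, "z": 0, "wx": 0, "wy": 0, "wz": 0, "fingers": 1},
    {"x": 0.155, "y": -0.74, "z": 0, "wx": 0, "wy": 0, "wz": 0, "fingers": 1}
  ]
}}

```text
time: 18.05
tcp_pos: [0.5369, -0.1152, 0.2342]
tool_rot: [[0.978, 0.21, -0.003], [0.21, -0.978, 0.0], [-0.003, -0.001, -1.0]]
ft_force: [0.1, 0.4, -3.9]
gripper_width: 0.334
grasp_force: 45.0
```

>>> {"method": "step_arm", "body": {
  "motion": [
    {"x": 0.031, "y": -0.15, "z": 0, "wx": 0, "wy": 0, "wz": 0, "fingers": 1},
    {"x": 0.063, "y": -0.3, "z": 0, "wx": 0, "wy": 0, "wz": 0, "fingers": 1},
    {"x": 0.094, "y": -0.45, "z": 0, "wx": 0, "wy": 0, "wz": 0, "fingers": 1},
    {"x": 0.125, "y": -0.6, "z": 0, "wx": 0, "wy": 0, "wz": 0, "fingers": 1},
    {"x": 0.155, "y": -0.74, "z": 0, "wx": 0, "wy": 0, "wz": 0, "fingers": 1}
  ]
}}

```text
time: 18.55
tcp_pos: [0.5354, 0.1115, 0.2342]
tool_rot: [[0.978, 0.211, -0.003], [0.211, -0.978, -0.001], [-0.003, -0.0, -1.0]]
ft_force: [0.8, -0.5, -3.9]
gripper_width: 0.331
grasp_force: 45.0
```

>>> {"method": "step_arm", "body": {
  "motion": [
    {"x": 0.031, "y": -0.15, "z": 0, "wx": 0, "wy": 0, "wz": 0, "fingers": 1},
    {"x": 0.063, "y": -0.3, "z": 0, "wx": 0, "wy": 0, "wz": 0, "fingers": 1},
    {"x": 0.09, "y": -0.43, "z": 0, "wx": 0, "wy": 0, "wz": 0, "fingers": 1},
    {"x": 0.115, "y": -0.55, "z": 0, "wx": 0, "wy": 0, "wz": 0, "fingers": 1},
    {"x": 0.135, "y": -0.64, "z": 0, "wx": 0, "wy": 0, "wz": 0, "fingers": 1},
    {"x": 0.147, "y": -0.7, "z": 0, "wx": 0, "wy": 0, "wz": 0, "fingers": 1},
    {"x": 0.15, "y": -0.72, "z": 0, "wx": 0, "wy": 0, "wz": 0, "fingers": 1},
    {"x": 0.15, "y": -0.72, "z": 0, "wx": 0, "wy": 0, "wz": 0, "fingers": 1},
    {"x": 0.15, "y": -0.72, "z": 0, "wx": 0, "wy": 0, "wz": 0, "fingers": 1}
  ]
}}

```text
time: 19.45
tcp_pos: [0.5352, 0.3288, 0.2351]
tool_rot: [[0.978, 0.21, -0.001], [0.21, -0.978, -0.001], [-0.002, 0.001, -1.0]]
ft_force: [-0.6, 0.2, -4.0]
gripper_width: 0.335
grasp_force: 45.0
```

```bash
python3 - <<'E'
from t import *; from station import get_image
d=get_image("side");cv2.imwrite("pics/side6.png",d["image"]);f=cloud(d).reshape(-1,3)
for k,d in(("side",d),("top",get_image("top"))):
    f=cloud(d).reshape(-1,3);im=d["image"].reshape(-1,3).astype(int)
    w=(im.min(1)>90)&(im.max(1)-im.min(1)<60)
    b=f[(np.hypot(*(f[:,:2]-s["tcp_pos"][:2]).T)<.115)&(f[:,2]>.195)&(f[:,2]<.222)&w]
    if len(b)>50:
        A=np.c_[b[:,:2],np.ones(len(b))];c=np.linalg.lstsq(A,b[:,2],rcond=None)[0]
        print(k,len(b),"enc",cv2.minEnclosingCircle(b[:,:2].astype(np.float32)),"slope",c)
go([.5358,.330,.16],pose(.211),s)
E
```

```text
19.45 [0.5352496  0.32880287 0.23514312] [[ 9.77746113e-01  2.09786699e-01 -1.44182728e-03]
 [ 2.09785471e-01 -9.77746971e-01 -9.58010537e-04]
 [-1.61072012e-03  6.34216664e-04 -9.99998502e-01]] [ 5.10322142e-01  1.50104391e-02  1.54346042e+00 -1.31688130e-04
  1.58484786e+00  1.86976040e+00]
side 3876 enc ((0.5344398021697998, 0.32666659355163574), 0.09846010059118271) slope [ 0.01874334 -0.01304876  0.20272665]
top 2725 enc ((0.5366796851158142, 0.32860586047172546), 0.09696301817893982) slope [-0.00075327  0.00743337  0.20634126]
shift [ 0.003 -0.004  0.25 ] turn [0.001 0.002 0.   ]
```

View pics/side6.png

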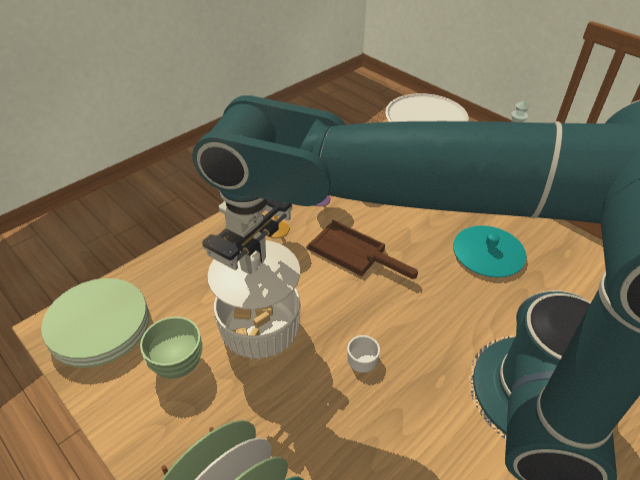

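The level lid hangs over the dish ((258,275) over (258,315)), and the tray stands flat at (345,247). The centres agree within about 2 mm. Lowering.

>>> {"method": "step_arm", "body": {
  "motion": [
    {"x": 0.003, "y": -0.006, "z": 0.05, "wx": 0, "wy": 0, "wz": 0, "fingers": 1},
    {"x": 0.003, "y": -0.006, "z": 0.12, "wx": 0, "wy": 0, "wz": 0, "fingers": 1},
    {"x": 0.003, "y": -0.006, "z": 0.19, "wx": 0, "wy": 0, "wz": 0, "fingers": 1},
    {"x": 0.003, "y": -0.006, "z": 0.24, "wx": 0, "wy": 0, "wz": 0, "fingers": 1},
    {"x": 0.003, "y": -0.006, "z": 0.265, "wx": 0, "wy": 0, "wz": 0, "fingers": 1},
    {"x": 0.003, "y": -0.006, "z": 0.28, "wx": 0, "wy": 0, "wz": 0, "fingers": 1},
    {"x": 0.003, "y": -0.006, "z": 0.29, "wx": 0, "wy": 0, "wz": 0, "fingers": 1},
    {"x": 0.003, "y": -0.006, "z": 0.295, "wx": 0, "wy": 0, "wz": 0, "fingers": 1},
    {"x": 0.003, "y": -0.006, "z": 0.3, "wx": 0, "wy": 0, "wz": 0, "fingers": 1},
    {"x": 0.003, "y": -0.006, "z": 0.3, "wx": 0, "wy": 0, "wz": 0, "fingers": 1}
  ]
}}

```text
time: 20.55
tcp_pos: [0.5357, 0.3316, 0.1455]
tool_rot: [[0.978, 0.21, -0.001], [0.21, -0.978, -0.0], [-0.001, 0.0, -1.0]]
ft_force: [-0.2, 0.0, -4.3]
gripper_width: 0.335
grasp_force: 45.0
```

>>> {"method": "step_arm", "body": {
  "motion": [
    {"x": 0, "y": 0, "z": 0.004, "wx": 0, "wy": 0, "wz": 0, "fingers": 1},
    {"x": 0, "y": 0, "z": 0.008, "wx": 0, "wy": 0, "wz": 0, "fingers": 1},
    {"x": 0, "y": 0, "z": 0.011, "wx": 0, "wy": 0, "wz": 0, "fingers": 1},
    {"x": 0, "y": 0, "z": 0.014, "wx": 0, "wy": 0, "wz": 0, "fingers": 1},
    {"x": 0, "y": 0, "z": 0.014, "wx": 0, "wy": 0, "wz": 0, "fingers": 1}
  ]
}}

```text
time: 21.05
tcp_pos: [0.5357, 0.3316, 0.142]
tool_rot: [[0.978, 0.21, -0.001], [0.21, -0.978, -0.0], [-0.001, 0.0, -1.0]]
ft_force: [-3.9, -2.0, 4.0]
gripper_width: 0.335
grasp_force: 45.0
```

Seated at the predicted height, with upward force. Releasing.

>>> {"method": "step_arm", "body": {
  "motion": [
    {"x": 0, "y": 0, "z": 0, "wx": 0, "wy": 0, "wz": 0, "fingers": 0.3},
    {"x": 0, "y": 0, "z": 0, "wx": 0, "wy": 0, "wz": 0, "fingers": 0.1},
    {"x": 0, "y": 0, "z": 0, "wx": 0, "wy": 0, "wz": 0, "fingers": -0.1},
    {"x": 0, "y": 0, "z": 0, "wx": 0, "wy": 0, "wz": 0, "fingers": -0.3},
    {"x": 0, "y": 0, "z": 0, "wx": 0, "wy": 0, "wz": 0, "fingers": -0.3},
    {"x": 0, "y": 0, "z": 0, "wx": 0, "wy": 0, "wz": 0, "fingers": -0.3}
  ]
}}

```text
time: 21.65
tcp_pos: [0.5356, 0.3316, 0.141]
tool_rot: [[0.978, 0.21, -0.001], [0.21, -0.978, -0.001], [-0.001, 0.0, -1.0]]
ft_force: [0.4, 0.0, -0.6]
gripper_width: 0.644
grasp_force: 0.0
```

>>> {"method": "step_arm", "body": {
  "motion": [
    {"x": 0, "y": 0, "z": -0.05, "wx": 0, "wy": 0, "wz": 0, "fingers": -0.3},
    {"x": 0, "y": 0, "z": -0.15, "wx": 0, "wy": 0, "wz": 0, "fingers": -0.3},
    {"x": 0, "y": 0, "z": -0.3, "wx": 0, "wy": 0, "wz": 0, "fingers": -0.3},
    {"x": 0, "y": 0, "z": -0.45, "wx": 0, "wy": 0, "wz": 0, "fingers": -0.3},
    {"x": 0, "y": 0, "z": -0.45, "wx": 0, "wy": 0, "wz": 0, "fingers": -0.3},
    {"x": 0, "y": 0, "z": -0.45, "wx": 0, "wy": 0, "wz": 0, "fingers": -0.3}
  ]
}}

```text
time: 22.25
tcp_pos: [0.536, 0.3318, 0.2781]
tool_rot: [[0.978, 0.21, 0.001], [0.21, -0.978, 0.001], [0.001, -0.001, -1.0]]
ft_force: [0.5, 0.6, -0.5]
gripper_width: 0.65
grasp_force: 0.0
```

```bash
python3 - <<'E'
from t import *; from station import get_image
a=get_image("side");b=get_image("top");print(s["qvel"],s["gripper_width"])
cv2.imwrite("pics/fin.png",cv2.resize(a["image"][130:400,130:490],None,fx=2.1,fy=2.1))
for k,d in(("side",a),("top",b)):
    f=cloud(d).reshape(-1,3)
    im=d["image"].reshape(-1,3).astype(int);w=(im.min(1)>90)&(im.max(1)-im.min(1)<60)
    p=f[(np.hypot(*(f[:,:2]-[.536,.331]).T)<.085)&(f[:,2]>.095)&(f[:,2]<.135)&w]
    c=np.linalg.lstsq(np.c_[p[:,:2],np.ones(len(p))],p[:,2],rcond=None)[0]
    print(k,len(p),"lid top z",np.median(p[:,2]),"slope",c[:2])
E
```

```text
22.25 [0.53601467 0.3318078  0.27808784] [[ 9.77621962e-01  2.10366536e-01  1.10475823e-03]
 [ 2.10365774e-01 -9.77622449e-01  7.67227441e-04]
 [ 1.24143543e-03 -5.17655076e-04 -9.99999095e-01]] [5.13774255e-01 1.00972763e-02 1.47952021e+00 1.25622304e-04
 1.65063597e+00 1.87263111e+00]
[-1.35693888e-03  2.49924886e-02  4.93865486e-02  4.18205045e-05
 -9.64885892e-03 -4.00763120e-04] 0.649743936807154
side 3408 lid top z 0.11665037753759111 slope [ 0.00237824 -0.00834958]
top 1761 lid top z 0.11768623073354945 slope [0.00502788 0.08141988]
```

View pics/fin.png

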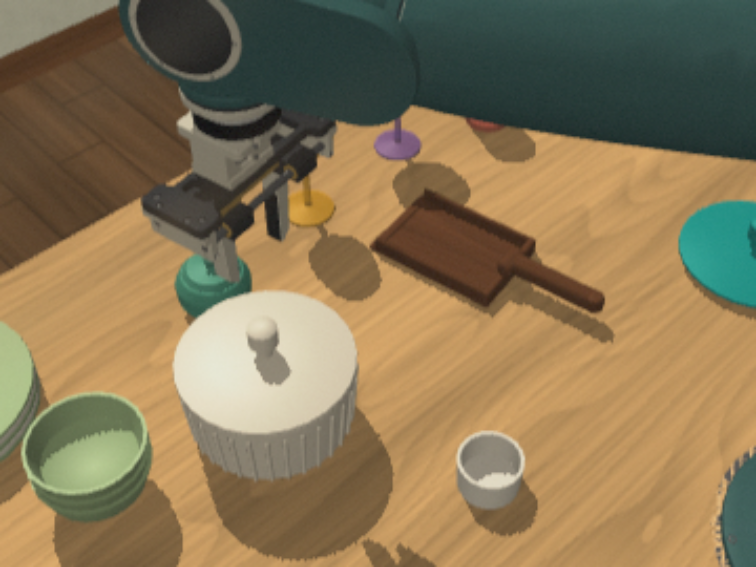

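The lid sits level on the dish, with its knob at crop (263,335). The tray lies flat and the arm is clear of everything.

```bash
python3 -c "
from station import close_job
print(close_job())"
```

```text
the job is handed in; nothing more can be done
None
```

The job is handed in: all five pieces are in the dish, the empty tray is flat on the sideboard, the lid is seated level, and nothing else was seen to move; the judge returned no verdict.

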